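Hang a turned foot on the drying rail

TASK

Pick up the hanger that carries a turned wooden foot, lift its hook over the front lip of the aluminium drying rail and let it down onto the wooden strip in the channel. Slide it gently along the strip until the hook's leg drops into the strip's notch, which you have to find by feel, and leave it hanging there upright, fully down and let go. Never press or bump it hard against the rail, and leave the loose things round about where they are.

Things in the scene. Friction and masses are not known exactly. Their poses are not given: they have to be found in the camera images.
- hanger: loose hanger, 0.22 to 0.35 kg, 205 mm tall, standing upright on the bench. Origin: centre of its underside; z up, x to its back. Turned wooden foot, 54 mm diameter, 40 mm high, under a steel plate (top at z = 45 mm); steel stem 6 x 16 mm at the front (x -25 to -19 mm) rises to a bridge that carries a leg and a grip block. Centre of mass about on the z axis
- grip (a point): centre of the dark wooden grip block on top of the hanger, 24 x 24 mm (hanger's x and y) and 48 mm high, on the hanger's axis 183 mm above its underside; take it here from above
- leg_tip (a point): centre of the lower end of the hook's leg, on the hanger's axis 112 mm above its underside. The leg hangs 38 mm down from the bridge, is 10 mm thick (hanger's x) and 20 mm wide (y); its end is flat with square edges
- hook_gap (a point): top of the open gap between the hanger's stem and leg, which takes the rail's lip: hanger x -19 to -5 mm; this point is the middle of the bridge's underside there, 150 mm above the hanger's underside. Bridge 7 mm thick, x -25 to +12 mm
- rail: fixed aluminium drying rail on two end posts. Origin on the bench under its middle; y along the rail, x to its back, z up. The hanger hangs on it with the same yaw as the rail, stem in front, foot under the channel. Posts only at y = -132 to -118 and 118 to 132 mm (feet 64 mm in x, 30 mm in y); open underneath between them. Rail 268 mm long
- lip_top (a point): middle of the top edge of the channel's front lip, 162 mm above the bench; lip 4 mm thick (rail x -13 to -9 mm), level, whole length of the rail. The back wall stands at rail x 9 to 13 mm, top 166 mm above the bench, so the channel is 18 mm wide inside
- channel_under (a point): middle of the underside of the channel's floor plate, 122 mm above the bench; the hanger's foot plate must stay below this while the hook passes over the lip
- strip_mid (a point): point at rail x = y = 0 at the height of the top of the wooden strip in the channel, 146 mm above the bench. Strip 15 mm wide, covers at least rail y -70 to +70 mm, on soft pads: gives 1 mm per 1.5 N, 4 mm at most. Its one square notch is 24 mm long (y), 10 mm deep, bottom 136 mm above the bench; its centre lies anywhere from rail y -30 to +30 mm, not measured
- offcut_6: loose hardwood offcut lying on the bench, 50 x 120 x 18 mm, bystander; origin under its centre
- sanding_block_1: loose grey sanding block, 60 x 103 x 34 mm, bystander; origin under its centre
- tape_measure: loose yellow tape measure, 37 x 77 x 62 mm, bystander; origin under its centre
Not all that is in view belongs to the job. What is shaped like the hanger but blue is not meant.

How it is judged:
By the outcome, as a careful person would: the job done as asked, in the order asked, and still so for the second after the job is handed in, with the robot touching nothing.
It also fails if it takes over 54 s, if anything falls off the work surface, if the arm or the gripper's body presses on something with over 40 N, if the wrist force passes 120 N, or if a joint passes its speed limit or range.

ROBOT

A 7-joint arm with a two-finger parallel gripper is mounted at the origin on the work surface; the furniture and walls round the work are solid. World frame = base frame: x ahead of the robot, y to its left, z up, the work surface at z = 0. Lengths are in m, angles in rad, forces in N, time in s.
With the tool pointing down it reaches from about 0.425 to 0.925 m from the base axis. Payload 6.8 kg.
Tool frame: the origin (TCP) lies between the finger pads; the fingertips stand 14 mm ahead of it and the grasp point (between the pads) lies 5 mm behind it; z points along the fingers, y is the line along which they close (so a half turn about z gives the same grasp; the last joint's range is limited). The gripper opens to 85 mm and grips with 20 to 120 N. Pads are 22 mm wide; open, the fingers measure 114 mm over their backs; the gripper's body (76 mm by 85 mm) begins 54 mm behind the grasp point. The pads swing forward as they close: fully open they stand 13 mm farther back than shut.
Start: joints at [-1.29, 0.477, 0.022, 1.555, -0.011, 1.109, -0.083], TCP at [0.256, 0.625, 0.245] pointing down, gripper open.
Joint ranges: [-2.96, 2.96], [-0.34, 2.1], [-1.41, 1.46], [0.24, 2.44], [-1.37, 4.51], [0.17, 1.92], [-2.96, 2.96]. Speed limits (rad/s): [2.39, 2.39, 3.14, 3.14, 3.14, 3.14, 3.14].

INTERFACE

Orientations are given as a rotation vector (axis times angle).
In Python, from bench import r, eyes, ticket gives the robot as it stands. The module is installed in compiled form; this text tells all that it offers.
- The arm moves only by the tool arm_command, never from a script. Its argument "plan" is text: rows parted by semicolons, each of 4 numbers parted by spaces: the shift along the tool's x, y, z in m, then the turn about the tool's z in degrees. In form: tx ty tz yaw; .... A call has 1 to 20 rows; each row shifts and turns the commanded pose from where the row before left it, along the tool's axes as they then stand; what a row does not reach is not made up. A row lasts 1/8 s, in which the tool goes at most 62.5 mm and 10.7 degrees, less where a joint would pass 70% of its speed; a pose out of reach is approached as far as the arm can. A call is refused whole if a number of a shift passes 0.0625 or a number of a turn 10.7, either way. A call with a gripper value outside its range is refused whole. "hand" is the closure, from -1 (fully open) to 1 (shut), set as the call begins (left out, the last holds). The fingers move at their own pace and stop on an object; "grip_force" is the grip in N (left out, the last holds). Time passes only in rows, so rows that do not move let the fingers close. It gives the time, the measured TCP pose, the force, the opening and the grip force at its end, in the units of the state.
- r.get_obs(): the state, without advancing time (a new reading comes with each control period).
- eyes.grab_frame(name): name is "scene" or "top" or "wrist"; returns (picture, depth): 480x640x3 uint8, red, green, blue; 480x640 float32, m along the optical axis (not along the pixel's ray), 0 where there is no reading.
- eyes.calibration(name): a dict with "fov_y" (degrees; the focal length in pixels is half the picture's height over the tangent of half this angle, whatever the lens; pixels are square), "cx", "cy" (the principal point, pixels), "origin" and "attitude" of the camera in the world; the wrist camera has in their place "tool_from_camera" (4x4, takes a point from camera to tool coordinates, whose origin is the TCP and whose axes are the flange's). Camera axes: x right, y up, looking along -z (the intrinsics and any distortion apply to the point x, -y, -z); pixel columns grow to the right and rows downward; lengths in m; the calibration is good to about 2 mm. A picture is of the moment at which its call begins: read the wrist's pose just before it. calibration takes no time and is no camera call.
- ticket.hand_in(): hands the job in; it is judged then, once.
The state is a dict: "clock": time; "joints": joint angles; "qvel": joint speeds; "tau": joint torques, N m; "tcp_pos": TCP position; "orientation": TCP orientation; "contact_force": force on the tool from outside, world axes, zero at the start; "moment": the same for the moment, N m; "grip_width": finger opening in m; "gripper_force": force on a finger pad.
Only numpy, scipy, OpenCV 4.12 (cv2) and the standard library are available. Lean on these libraries where they do the work, as an engineer would, in place of code of your own. Each camera call takes 0.05 s, during which the arm holds its last target. There are 200 camera calls.

## Working session

There is one attempt and no reset: what is moved stays moved. The work goes in short steps, Python scripts to look and compute and a tool call to move; the robot and the scene stay as the last step left them, time stands still between calls to the robot, and variables do not carry over. Pictures are saved under pics/ and viewed, at most 10 in all, crops included, and the job is handed in when it is done.

Besides the shell and the picture viewer there is one more tool, called after ">>>" as name(argument=value, ...) on one line, values as JSON. arm_command: Moves the arm, as the interface text tells. Its arguments: {"type":"object","properties":{"plan":{"type":"string"},"hand":{"type":"number"},"grip_force":{"type":"number"}},"required":["plan"]}

```bash
mkdir -p pics
cat > h.py <<'E'
import numpy as np, cv2
from bench import r, eyes, ticket
from scipy.spatial.transform import Rotation as R
def cam(name):
    o=r.get_obs(); c=eyes.calibration(name); rgb,d=eyes.grab_frame(name)
    f=240/np.tan(np.radians(c['fov_y'])/2)
    if 'tool_from_camera' in c:
        T=np.eye(4);T[:3,:3]=R.from_rotvec(o['orientation']).as_matrix();T[:3,3]=o['tcp_pos'];T=T@np.array(c['tool_from_camera'])
    else:
        T=np.eye(4);a=np.array(c['attitude'])
        T[:3,:3]=a if a.shape==(3,3) else R.from_rotvec(a).as_matrix();T[:3,3]=c['origin']
    v,u=np.mgrid[:480,:640]
    P=np.stack([(u-c['cx'])/f*d,-(v-c['cy'])/f*d,-d],-1)@T[:3,:3].T+T[:3,3]
    P[d==0]=np.nan
    np.savez('last_'+name,rgb=rgb,P=P,d=d)
    return rgb,P
E
python3 - <<'E'
from h import *
print({k:np.round(v,3) for k,v in r.get_obs().items()})
for n in('scene','top'):
    print(eyes.calibration(n)); rgb,P=cam(n); cv2.imwrite(f'pics/{n}0.png',rgb[...,::-1])
print(eyes.calibration('wrist'))
E
```

```text
{'clock': np.float64(0.0), 'joints': array([-1.29 ,  0.478,  0.022,  1.556, -0.012,  1.109, -0.083]), 'qvel': array([-0.   , -0.   ,  0.002,  0.002, -0.001,  0.001, -0.   ]), 'tau': array([-0.0000e+00, -5.9646e+01,  1.6080e+00, -2.8119e+01,  1.3000e-02,
        1.0000e-02,  0.0000e+00]), 'tcp_pos': array([0.256, 0.624, 0.244]), 'orientation': array([-6.070e-01, -3.082e+00,  3.000e-03]), 'contact_force': array([-1.363,  0.351, -0.458]), 'moment': array([-0.001, -0.019, -0.026]), 'gripper_force': np.float64(0.0), 'grip_width': np.float64(0.085)}
{'fov_y': 55.64754289804276, 'cx': 318.0015592851215, 'cy': 238.01526350654342, 'origin': array([-0.16530332, -0.57765139,  1.0275952 ]), 'attitude': array([ 0.71168679, -0.32895907, -0.7984386 ])}
{'fov_y': 51.218065147310746, 'cx': 314.8118585702212, 'cy': 235.50994127116138, 'origin': array([ 0.3015961 , -0.03764172,  1.50336142]), 'attitude': array([ 0.09772474, -0.11058532, -1.55833114])}
{'fov_y': 66.7220729973199, 'cx': 324.07287379525803, 'cy': 239.1154928079775, 'tool_from_camera': array([[ 5.85194230e-04,  9.59048532e-01,  2.83241189e-01,
         7.31335836e-02],
       [ 9.99999818e-01, -6.02967816e-04, -2.44269706e-05,
         5.80226731e-04],
       [ 1.47358671e-04,  2.83241152e-01, -9.59048710e-01,
        -1.28384571e-01],
       [ 0.00000000e+00,  0.00000000e+00,  0.00000000e+00,
         1.00000000e+00]])}
```

View pics/scene0.png

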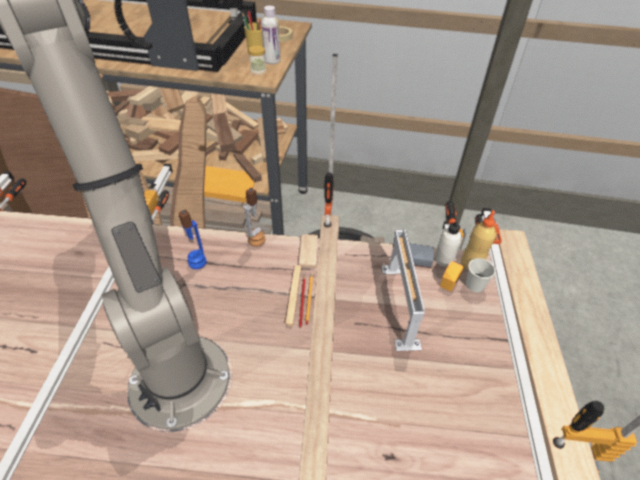

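View pics/top0.png

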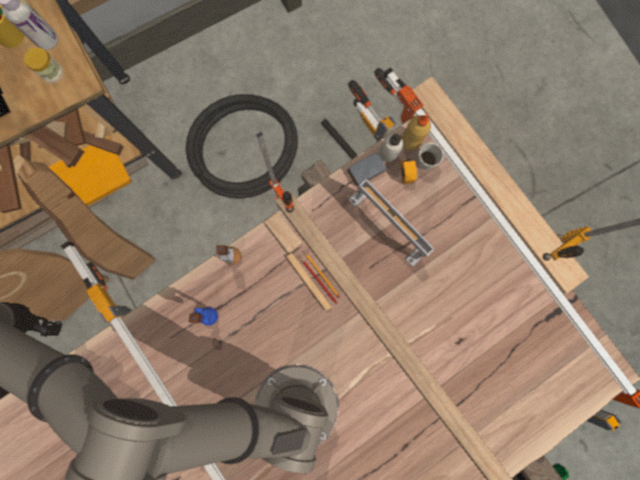

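Scene view: the blue decoy is at scene (195,255), top (205,316). The wooden-foot hanger is at scene (255,215), top (228,253), and it's the only one matching the description. The rail is at scene (407,290), top (397,222). Next is a close crop and a first measurement.

Run:
```python
from h import *
s=np.load('last_scene.npz');t=np.load('last_top.npz')
a=cv2.resize(s['rgb'][170:270,160:290],None,fx=4,fy=4,interpolation=2)
b=cv2.resize(s['rgb'][220:355,380:500][:, :],None,fx=3,fy=3,interpolation=2)
c=np.zeros((max(a.shape[0],b.shape[0]),880,3),np.uint8);c[:a.shape[0],:a.shape[1]]=a;c[:b.shape[0],520:880]=b
cv2.imwrite('pics/crop1.png',cv2.resize(c,(800,int(c.shape[0]*800/880)))[...,::-1])
for n,L in(('scene',[(252,192),(252,205),(256,240),(404,232),(404,260),(413,310),(420,300),(400,235),(405,345),(390,268)]),('top',[(237,254),(222,253),(364,182),(430,246),(397,220),(358,198),(413,258)])):
    P=np.load(f'last_{n}.npz')['P']
    for u,v in L: print(n,u,v,P[v,u].round(3))
# tall points near hanger
for n in('scene','top'):
    P=np.load(f'last_{n}.npz')['P']
    m=(P[...,2]>.02)&(P[...,2]<.25)&(P[...,0]>-.1)&(P[...,0]<1)
    k,l,st,ce=cv2.connectedComponentsWithStats(m.astype(np.uint8))
    for i in range(1,k):
        if st[i,4]>60: q=P[l==i]; print(n,st[i],np.median(q,0).round(3),q.min(0).round(3),q.max(0).round(3))
```

```text
scene 252 192 [0.437 0.193 0.203]
scene 252 205 [0.424 0.184 0.168]
scene 256 240 [0.422 0.183 0.028]
scene 404 232 [ 0.629 -0.19   0.161]
scene 404 260 [ 0.56  -0.239  0.144]
scene 413 310 [ 0.433 -0.347  0.162]
scene 420 300 [ 0.47  -0.343  0.158]
scene 400 235 [ 0.63  -0.179  0.141]
scene 405 345 [ 0.433 -0.352  0.012]
scene 390 268 [ 0.614 -0.177  0.014]
top 237 254 [0.44  0.178 0.043]
top 222 253 [0.427 0.193 0.205]
top 364 182 [ 0.635 -0.183  0.145]
top 430 246 [ 0.455 -0.358  0.167]
top 397 220 [ 0.527 -0.272  0.153]
top 358 198 [ 0.615 -0.178  0.025]
top 413 258 [ 0.437 -0.345  0.006]
scene [  94   43  194   93 5915] [0.768 0.773 0.227] [0.464 0.52  0.02 ] [1.    1.191 0.25 ]
scene [  0  45  25  27 464] [0.335 1.475 0.221] [0.301 1.393 0.161] [0.369 1.545 0.249]
scene [   0   88   52   42 1613] [0.251 1.317 0.087] [0.166 1.239 0.02 ] [0.323 1.383 0.167]
scene [ 179   95   28   55 1261] [0.613 0.708 0.109] [0.554 0.675 0.02 ] [0.677 0.753 0.211]
scene [145 164  27  48 381] [0.347 0.604 0.031] [0.28  0.531 0.02 ] [0.474 0.696 0.055]
scene [  0 171  12  15  80] [0.047 1.052 0.02
[... 1245 characters left out ...]
4 -0.325  0.056] [ 0.665 -0.351  0.02 ] [ 0.735 -0.306  0.069]
top [  17  160   56   55 1701] [0.619 0.712 0.128] [0.555 0.676 0.02 ] [0.678 0.769 0.215]
top [ 269  177  224  278 6564] [ 0.241 -0.235  0.088] [-0.1   -0.532  0.02 ] [0.634 0.08  0.249]
top [  60  241  114  165 1840] [0.263 0.542 0.029] [0.008 0.35  0.02 ] [0.475 0.701 0.054]
top [216 245  24  19 328] [0.434 0.193 0.117] [0.413 0.175 0.02 ] [0.461 0.21  0.212]
top [188 308  28  17 370] [0.262 0.256 0.11 ] [0.237 0.239 0.021] [0.284 0.277 0.212]
top [269 380  57  30 821] [ 0.064 -0.013  0.076] [ 0.004 -0.077  0.02 ] [0.08  0.078 0.247]
top [598 412  23  19 285] [-0.02  -0.88   0.048] [-0.049 -0.907  0.02 ] [-0.    -0.863  0.068]
```

View pics/crop1.png

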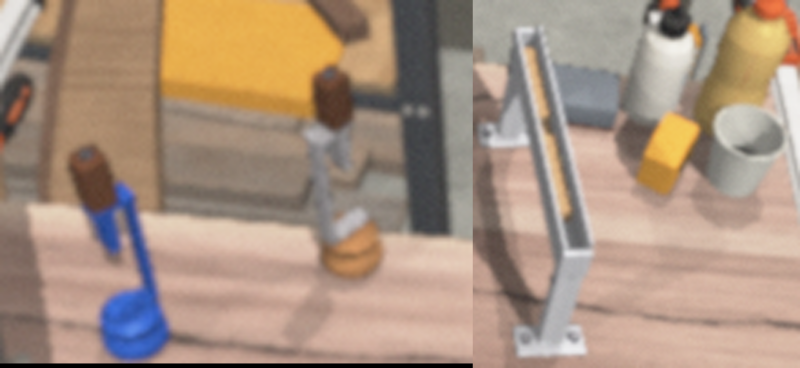

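```bash
cat >> h.py <<'E'
def go(p,yaw=None):
    """print tool-frame shift to world p and yaw (deg about tool z) that brings tool x to world heading yaw"""
    o=r.get_obs();M=R.from_rotvec(o['orientation']).as_matrix()
    print('tcp',o['tcp_pos'].round(4),'heading x',np.degrees(np.arctan2(M[1,0],M[0,0])).round(2),'z',M[:,2].round(4),'shift',(M.T@(np.array(p)-o['tcp_pos'])).round(4),'j',np.round(o['joints'],2),'t',round(float(o['clock']),2))
E
python3 -c "
from h import *
go([.38,.24,.36])"
```

```text
tcp [0.2557 0.6241 0.2444] heading x 157.73 z [-5.0e-04 -1.6e-03 -1.0e+00] shift [-0.2607 -0.3085 -0.115 ] j [-1.29  0.48  0.02  1.56 -0.01  1.11 -0.08] t 0.1
```

>>> arm_command(plan="0 0 -0.03 0; -0.02 -0.02 -0.03 0; -0.03 -0.036 -0.02 0; -0.03 -0.036 -0.02 0; -0.03 -0.036 -0.015 0; -0.03 -0.036 0 0; -0.03 -0.036 0 0; -0.03 -0.036 0 0; -0.03 -0.036 0 0; -0.03 -0.036 0 0; 0 0 0 0; 0 0 0 0", hand=-1)

```text
clock: 1.6
tcp_pos: [0.3794, 0.2415, 0.3602]
orientation: [-0.607, -3.082, -0.0]
contact_force: [-0.6, 0.8, -0.0]
grip_width: 0.085
gripper_force: 0.0
```

Run:
```python
from h import *
go([.43,.19,.35])
rgb,P=cam('wrist'); cv2.imwrite('pics/w1.png',rgb[...,::-1])
m=(P[...,2]>.02)&(P[...,2]<.25)&(np.hypot(P[...,0]-.43,P[...,1]-.19)<.06)
z=P[...,2]
for lo,hi in((.19,.212),(.12,.157),(.035,.055),(.02,.035)):
    k=m&(z>lo)&(z<hi); q=P[k]
    if len(q)<20: continue
    rect=cv2.minAreaRect(q[:,:2].astype(np.float32)*1000)
    print(lo,len(q),np.median(q,0).round(4),q.min(0).round(4),q.max(0).round(4),rect)
```

```text
tcp [0.3794 0.2415 0.3602] heading x 157.73 z [-3.e-04  3.e-04 -1.e+00] shift [-0.0664 -0.0284  0.0102] j [-0.92 -0.01  0.22  1.92  0.    1.24  0.47] t 1.6
0.19 864 [0.4332 0.2025 0.2046] [0.4244 0.1885 0.19  ] [0.4479 0.213  0.2087] ((436.1722106933594, 200.81687927246094), (24.373809814453125, 23.628843307495117), 89.48741912841797)
0.12 392 [0.4147 0.2041 0.1496] [0.4115 0.191  0.12  ] [0.4399 0.211  0.157 ] ((425.7598876953125, 200.9657745361328), (28.4979248046875, 19.919797897338867), 0.3938547670841217)
0.035 575 [0.4379 0.2088 0.0409] [0.4118 0.1781 0.035 ] [0.461  0.2237 0.0549] ((435.1445617675781, 202.76165771484375), (48.54563522338867, 40.9094352722168), 27.375843048095703)
0.02 109 [0.4239 0.2131 0.0337] [0.4124 0.1785 0.0201] [0.461  0.2252 0.035 ] ((434.32037353515625, 204.59506225585938), (48.36104965209961, 39.21559143066406), 34.704856872558594)
```

View pics/w1.png

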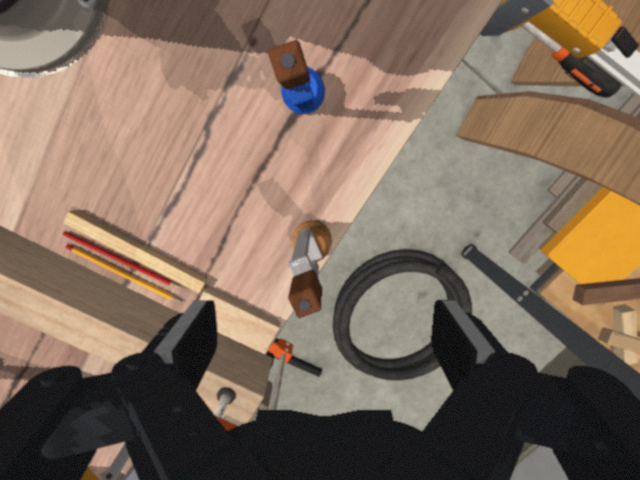

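>>> arm_command(plan="0 0 0 -7.4; 0 0 0 -7.4; 0 0 0 -7.5; -0.02 -0.02 0.03 0; -0.036 -0.021 0.03 0; 0 0 0.02 0; 0 0 0 0; 0 0 0 0")

```text
clock: 2.65
tcp_pos: [0.4356, 0.2014, 0.2809]
orientation: [-0.004, 3.141, 0.001]
contact_force: [-0.1, 0.2, 0.4]
grip_width: 0.0857
gripper_force: 0.0
```

Run:
```python
from h import *
go([.436,.2008,.18])
rgb,P=cam('wrist'); cv2.imwrite('pics/w2.png',rgb[...,::-1])
z=P[...,2]
m=(np.hypot(P[...,0]-.43,P[...,1]-.19)<.06)
for lo,hi in((.198,.212),(.12,.157)):
    q=P[m&(z>lo)&(z<hi)]
    rect=cv2.minAreaRect(q[:,:2].astype(np.float32)*1000)
    print(lo,len(q),np.percentile(q,[3,50,97],axis=0).round(4),rect)
```

```text
tcp [0.4356 0.2014 0.2809] heading x -179.86 z [ 5.e-04  5.e-04 -1.e+00] shift [-0.0003 -0.0006  0.1009] j [-0.84  0.11  0.3   1.98 -0.04  1.06  1.05] t 2.65
0.198 1537 [[0.4246 0.1899 0.2007]
 [0.4346 0.2012 0.2047]
 [0.4466 0.212  0.2073]] ((436.0293273925781, 201.0089111328125), (23.855745315551758, 23.652019500732422), 89.08687591552734)
0.12 502 [[0.4115 0.1911 0.124 ]
 [0.4144 0.2002 0.156 ]
 [0.4246 0.2101 0.1569]] ((418.3905029296875, 200.85057067871094), (14.070539474487305, 20.06395721435547), 0.7401432991027832)
```

View pics/w2.png

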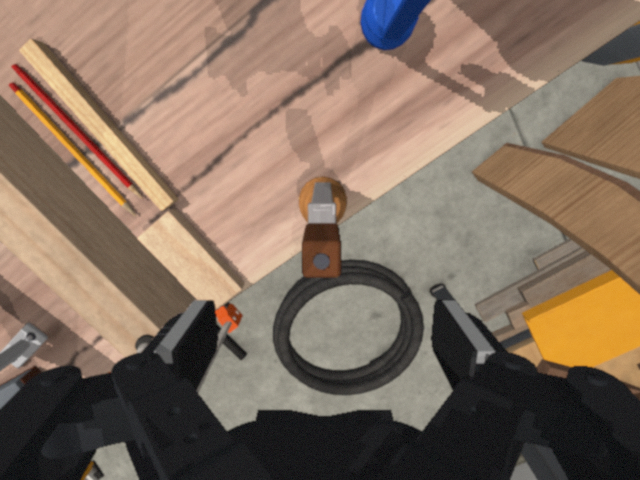

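The block sits at (322,250), centred between the fingers and square to them, so I descend and grip.

>>> arm_command(plan="0 0 0.03 0; 0 0 0.03 0; 0 0 0.02 0; 0 0 0.015 0; 0 0 0.005 0; 0 0 0 0")

```text
clock: 3.45
tcp_pos: [0.436, 0.2004, 0.1807]
orientation: [-0.001, 3.141, 0.001]
contact_force: [-0.2, -0.6, -0.5]
grip_width: 0.0858
gripper_force: 0.0
```

>>> arm_command(plan="0 0 0 0; 0 0 0 0; 0 0 0 0; 0 0 0 0; 0 0 0 0; 0 0 0 0", hand=1, grip_force=60)

```text
clock: 4.2
tcp_pos: [0.436, 0.2001, 0.1806]
orientation: [-0.001, 3.141, 0.0]
contact_force: [-0.1, 0.1, 5.0]
grip_width: 0.0239
gripper_force: 59.7
```

>>> arm_command(plan="0 0 -0.01 0; 0 0 -0.03 0; 0 0 -0.04 0; 0 0 -0.05 0; 0 0 -0.05 0; 0 0 0 0; 0 0 0 0")

```text
clock: 5.08
tcp_pos: [0.4348, 0.1997, 0.3591]
orientation: [0.001, -3.14, 0.002]
contact_force: [0.3, -0.9, -3.4]
grip_width: 0.0233
gripper_force: 59.4
```

Run:
```python
from h import *
o=r.get_obs();print(o['grip_width'],o['gripper_force'],o['contact_force'])
for n in('top','scene'):
    P=np.load(f'last_{n}.npz')['P'];q=P[np.isfinite(P[...,0])]
    a=q[(q[:,2]>.13)&(q[:,2]<.18)&(q[:,0]>.4)&(q[:,0]<.68)&(q[:,1]<-.14)&(q[:,1]>-.39)]
    a=a[np.abs((a-[.54,-.268,0])[:,:2]@[.707,-.707])<.05]
    rect=cv2.minAreaRect(a[:,:2].astype(np.float32)*1000);print(n,len(a),rect)
    th=np.radians(-46);c=np.array(rect[0])/1000
    # refine direction from high points
    hi=a[a[:,2]>.157];x=hi[:,:2]-hi[:,:2].mean(0);w=np.linalg.svd(x,full_matrices=0)[2][0];print('dir',np.degrees(np.arctan2(w[1],w[0])))
    th=np.arctan2(w[1],w[0])%np.pi-np.pi/2
    ex=np.array([np.cos(th),np.sin(th)]);ey=np.array([-ex[1],ex[0]])
    X=(q[:,:2]-c)@ex;Y=(q[:,:2]-c)@ey
    for b in np.arange(-.018,.018,.003):
        k=(X>b)&(X<b+.003)&(abs(Y)<.11)&(q[:,2]>.12)&(q[:,2]<.19)
        if k.sum()>5: print(round(b,3),k.sum(),np.percentile(q[k,2],[10,50,90]).round(4))
    print('front profile')
    for b in np.arange(-.3,.12,.02):
        k=(X>b)&(X<b+.02)&(abs(Y)<.12)&(q[:,2]<.25)
        if k.sum()>5: print(round(b,3),k.sum(),np.percentile(q[k,2],[5,50,95]).round(3))
```

```text
0.023327793743761857 59.43306505680084 [ 0.25517106 -0.94327299 -3.44211806]
top 1107 ((535.5035400390625, -266.83404541015625), (267.791015625, 28.715221405029297), 44.0922966003418)
dir -136.24947854643432
-0.015 197 [0.1284 0.1453 0.1614]
-0.012 149 [0.1287 0.1569 0.1635]
-0.009 19 [0.156  0.1587 0.1607]
-0.006 43 [0.144  0.1472 0.1497]
-0.003 67 [0.1373 0.1458 0.1489]
-0.0 93 [0.1269 0.1451 0.1482]
0.003 82 [0.1292 0.1448 0.1488]
0.006 86 [0.131  0.1456 0.1631]
0.009 252 [0.1376 0.1551 0.167 ]
0.012 36 [0.162  0.1644 0.1679]
front profile
-0.3 541 [-0.004  0.012  0.021]
-0.28 538 [-0.005  0.002  0.016]
-0.26 564 [-0.005  0.002  0.025]
-0.24 701 [-0.004  0.081  0.092]
-0.22 600 [0.082 0.088 0.093]
-0.2 510 [0.082 0.088 0.093]
-0.18 369 [-0.005  0.001  0.091]
-0.16 522 [-0.006 -0.     0.005]
-0.14 521 [-0.006 -0.     0.005]
-0.12 527 [-0.006 -0.     0.005]
-0.1 517 [-0.006 -0.     0.005]
-0.08 510 [-0.006 -0.     0.006]
-0.06 517 [-0.006 -0.     0.005]
-0.04 514 [-0.005  0.     0.006]
-0.02 1050 [-0.004  0.062  0.162]
0.0 1004 [-0.004  0.138  0.166]
0.04 110 [-0.006 -0.     0.006]

[... 553 characters left out ...]
.1652]
front profile
-0.3 538 [-0.004  0.012  0.019]
-0.28 563 [-0.004  0.     0.013]
-0.26 504 [-0.004  0.     0.009]
-0.24 479 [-0.003  0.087  0.09 ]
-0.22 578 [0.085 0.088 0.091]
-0.2 563 [-0.002  0.087  0.09 ]
-0.18 526 [-0.004 -0.001  0.088]
-0.16 533 [-0.004 -0.001  0.002]
-0.14 532 [-0.004 -0.001  0.002]
-0.12 532 [-0.004 -0.001  0.002]
-0.1 527 [-0.005 -0.001  0.002]
-0.08 534 [-0.004 -0.001  0.002]
-0.06 533 [-0.005 -0.001  0.002]
-0.04 526 [-0.004 -0.001  0.004]
-0.02 1105 [-0.004  0.066  0.161]
0.0 1028 [-0.003  0.139  0.165]
0.02 83 [-0.004 -0.001  0.006]
0.04 174 [-0.004 -0.001  0.002]
0.06 440 [-0.005 -0.001  0.002]
0.08 525 [-0.004 -0.001  0.002]
0.1 525 [-0.004 -0.001  0.002]
```

Confirmed: the 162 mm lip faces the robot side, and rail x heads about -46°. Rail centre is about (0.5345, -0.268). A beam 88 mm high has to be cleared on the way.

>>> arm_command(plan="0 -0.02 -0.005 0; -0.002 -0.04 0 0; -0.003 -0.04 0 0; -0.003 -0.04 0 0; -0.003 -0.04 0 0; -0.003 -0.04 0 0; -0.003 -0.04 0 0; -0.003 -0.04 0 0; -0.003 -0.04 0 0; 0 -0.03 0 0; 0 -0.018 0 4; 0 0 0 9; 0 0 0 9; 0 0 0 9; 0 0 0 9; 0 0 0 6; 0 0 0 0; 0 0 0 0; 0 0 0 0")

```text
clock: 7.45
tcp_pos: [0.4588, -0.1879, 0.3652]
orientation: [-1.226, -2.892, 0.0]
contact_force: [-0.1, 0.1, -3.4]
grip_width: 0.0235
gripper_force: 59.7
```

Run:
```python
from h import *
o=r.get_obs();print(o['grip_width'],o['contact_force'],o['moment'])
go([.458,-.1885,.36])
rgb,P=cam('wrist'); cv2.imwrite('pics/w3.png',rgb[...,::-1])
```

```text
0.02347633455563202 [-0.1354462   0.07004957 -3.40007318] [-0.00169608  0.01517732 -0.01477707]
tcp [ 0.4588 -0.1879  0.3652] heading x 134.06 z [-3.e-04  1.e-04 -1.e+00] shift [ 0.0001 -0.001   0.0052] j [-0.48  0.07  0.8   1.85 -0.05  1.25  1.1 ] t 7.45
```

View pics/w3.png

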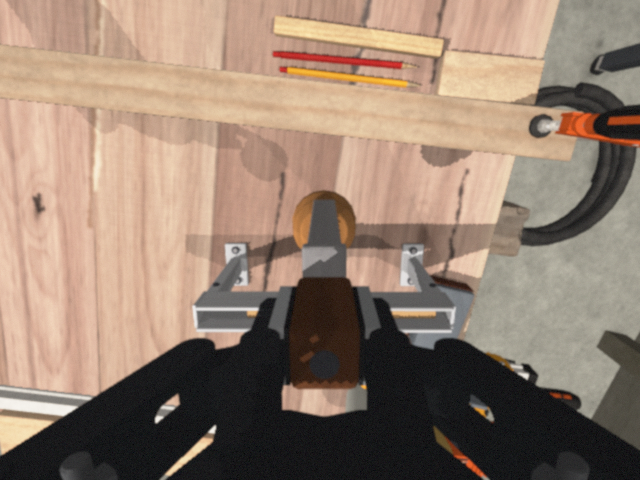

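The hanger is held straight: foot at (323,218), bridge at (325,260). The rail appears at (195..455, 293..330) and is parallel to it. Next I measure the rail from this view.

Run:
```python
from h import *
P=np.load('last_wrist.npz')['P'];o=r.get_obs();M=R.from_rotvec(o['orientation']).as_matrix()
th=np.radians(-46.1);ex=np.array([np.cos(th),np.sin(th)]);ey=np.array([-ex[1],ex[0]]);c=np.array([.5345,-.2678])
q=P.reshape(-1,3);q=q[np.isfinite(q[:,0])]
X=(q[:,:2]-c)@ex;Y=(q[:,:2]-c)@ey;z=q[:,2]
k=(abs(X)<.025)&(abs(Y)<.15)&(z>.13)&(z<.175)
print(k.sum(),'Yext',np.percentile(Y[k],[.5,99.5]),'Xext',np.percentile(X[k],[1,99]))
print(cv2.minAreaRect(q[k][:,:2].astype(np.float32)*1000))
for s in((-.15,-.04),(.04,.15)):
    f=k&(Y>s[0])&(Y<s[1]);
    l=f&(z>.157)&(X<-.004); b=f&(z>.157)&(X>.004)
    print(s,'lip X',np.percentile(X[l],[5,50,95]).round(4),np.median(z[l]).round(4),'back',np.percentile(X[b],[5,50,95]).round(4) if b.sum() else 0)
# hanger: relative to tcp in rail axes
t=o['tcp_pos'];U=(q[:,:2]-t[:2])@ex;V=(q[:,:2]-t[:2])@ey;W=z-t[2]
for lo,hi in((-.035,-.02),(-.15,-.035),(-.142,-.13)):
    f=(abs(U)<.05)&(abs(V)<.035)&(W>lo)&(W<hi)
    if f.sum()>5: print(lo,f.sum(),'U',np.percentile(U[f],[2,50,98]).round(4),'V',np.percentile(V[f],[2,50,98]).round(4),'W',np.percentile(W[f],[5,50,95]).round(4))
print('tcp rail',(t[:2]-c)@ex,(t[:2]-c)@ey)
# strip from scene/top: z vs Y
for n in('scene','top'):
    d=np.load(f'last_{n}.npz');Q=d['P'].reshape(-1,3);C=d['rgb'].reshape(-1,3)
    X=(Q[:,:2]-c)@ex;Y=(Q[:,:2]-c)@ey
    for b in range(-50,50,6):
        f=(abs(X)<.006)&(Y>b/1000)&(Y<b/1000+.006)&(Q[:,2]>.11)&(Q[:,2]<.16)
        print(n,b,f.sum(),np.median(Q[f,2]).round(4),Q[f,2].min().round(4) if f.any() else 0,C[f].mean(0).round())
```

```text
4675 Yext [-0.13139003  0.13435354] Xext [-0.01431237  0.01089433]
((534.7664794921875, -266.12823486328125), (268.20806884765625, 27.540199279785156), 43.975807189941406)
(-0.15, -0.04) lip X [-0.0141 -0.0129 -0.01  ] 0.1612 back [0.0075 0.0085 0.0109]
(0.04, 0.15) lip X [-0.014  -0.0128 -0.0098] 0.1613 back [0.0076 0.0086 0.011 ]
-0.035 1648 U [-0.025  -0.0191 -0.0107] V [-0.0094 -0.0001  0.0096] W [-0.0312 -0.024  -0.0229]
-0.15 2274 U [-0.025  -0.0192  0.0103] V [-0.0219 -0.0001  0.0225] W [-0.1469 -0.1401 -0.0411]
-0.142 548 U [-0.0247 -0.0038  0.0087] V [-0.0184 -0.0004  0.0185] W [-0.1418 -0.1407 -0.1348]
tcp rail -0.11008037677025936 0.0008646790286720745
scene -50 4 0.1445 0.1433 [192. 158. 122.]
scene -44 9 0.1445 0.1409 [199. 166. 129.]
scene -38 10 0.145 0.1429 [202. 168. 128.]
scene -32 6 0.1458 0.1443 [176. 147. 115.]
scene -26 9 0.1456 0.1424 [197. 166. 129.]
scene -20 8 0.1456 0.1415 [205. 170. 130.]
scene -14 8 0.1458 0.1442 [198. 166. 130.]
scene -8 5 0.1441 0.1421 [191. 158. 123.]
scene -2 9 0.1449 0.1414 [207. 173. 134.]
scene 4 1 0.1441 0.1441 [219. 187. 142.]
sc
[... 275 characters left out ...]
 [206. 172. 136.]
top -50 8 0.1474 0.1423 [176. 139.  98.]
top -44 8 0.1454 0.1362 [179. 143. 104.]
top -38 7 0.1461 0.1443 [184. 145. 102.]
top -32 9 0.1476 0.14 [176. 139.  99.]
top -26 9 0.1443 0.1407 [185. 146. 105.]
top -20 10 0.1477 0.1414 [170. 132.  93.]
top -14 8 0.1462 0.1447 [184. 147. 109.]
top -8 8 0.1454 0.1417 [179. 142. 101.]
top -2 9 0.1472 0.144 [180. 143. 107.]
top 4 7 0.144 0.1316 [145. 119.  91.]
top 10 7 0.1361 0.1304 [131. 110.  92.]
top 16 7 0.1356 0.1334 [136. 111.  88.]
top 22 7 0.1365 0.135 [141. 118.  96.]
top 28 8 0.1389 0.133 [156. 129.  97.]
top 34 9 0.1448 0.1397 [182. 146. 109.]
top 40 11 0.1471 0.1436 [180. 145. 108.]
top 46 10 0.1467 0.1446 [182. 143. 105.]
```

Depth shows the notch at about rail Y 7..31, so its centre is near +19. I'll land at Y≈-10, on plain strip, and slide toward +Y by feel. First I descend in front of the rail.

>>> arm_command(plan="0 -0.005 0.02 0; 0 -0.006 0.03 0; 0 0 0.03 0; 0 0 0.025 0; 0 0 0.0156 0; 0 0 0 0; -0.015 0 0 0; -0.02 0 0 0; -0.015 0 0 0; 0 0 0 0; 0 0 0 0; 0 0 0 0")

```text
clock: 9.0
tcp_pos: [0.4854, -0.231, 0.2447]
orientation: [-1.226, -2.892, -0.001]
contact_force: [-0.1, 0.7, -3.8]
grip_width: 0.0234
gripper_force: 59.8
```

Run:
```python
from h import *
th=np.radians(-46.1);ex=np.array([np.cos(th),np.sin(th)]);ey=np.array([-ex[1],ex[0]]);c=np.array([.5345,-.2678])
o=r.get_obs();t=o['tcp_pos'];print('tcp rail',(t[:2]-c)@ex,(t[:2]-c)@ey,t[2],o['contact_force'],o['grip_width'])
go([.5,-.2,.2446])
rgb,P=cam('wrist'); cv2.imwrite('pics/w4.png',rgb[...,::-1])
q=P.reshape(-1,3);q=q[np.isfinite(q[:,0])]
X=(q[:,:2]-c)@ex;Y=(q[:,:2]-c)@ey;z=q[:,2]
k=(abs(X)<.025)&(abs(Y)<.15)&(z>.13)&(z<.175)
for s in((-.15,-.04),(.04,.15)):
    f=k&(Y>s[0])&(Y<s[1]); l=f&(z>.155)&(X<-.004); b=f&(z>.157)&(X>.004)
    for m in(l,b):
        if m.sum()>9: print(s,np.percentile(X[m],[5,50,95]).round(4),np.percentile(z[m],[5,50,95]).round(4))
print(np.percentile(Y[k],[.5,99.5]))
```

```text
tcp rail -0.060556626122053585 -0.00989444625417064 0.244665497277163 [-0.07481381  0.67149604 -3.77382055] 0.023375530831778853
tcp [ 0.4854 -0.231   0.2447] heading x 134.04 z [-2.e-04  7.e-04 -1.e+00] shift [0.0121 0.0321 0.0001] j [-0.3   0.31  0.78  1.92 -0.26  1.01  1.36] t 9.0
(-0.15, -0.04) [-0.0144 -0.0135 -0.0104] [0.1557 0.1606 0.1625]
(-0.15, -0.04) [0.0058 0.0082 0.0106] [0.1574 0.1614 0.1661]
(0.04, 0.15) [-0.0144 -0.0135 -0.0103] [0.1557 0.1608 0.1626]
(0.04, 0.15) [0.0072 0.0083 0.0111] [0.1575 0.1631 0.1665]
[-0.13149704  0.13389219]
```

View pics/w4.png

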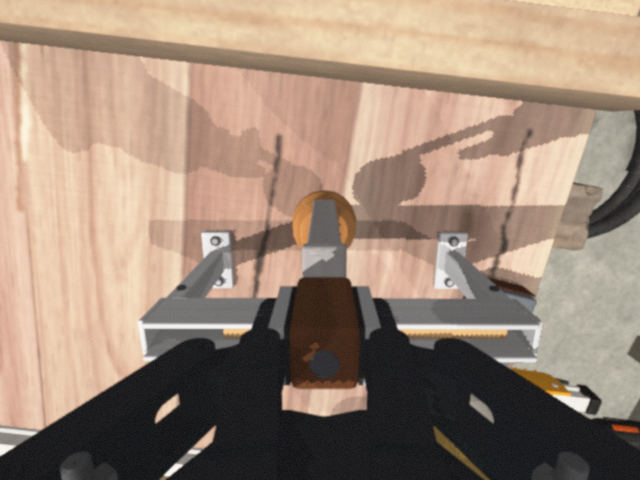

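The hanger (323,260) is centred between the posts and level with the lip at row 300. Now I move over the lip.

>>> arm_command(plan="-0.01 0 0 0; -0.015 0 0 0; -0.015 0 0 0; -0.0125 0 0 0; -0.007 0 0 0; 0 0 0 0; 0 0 0 0; 0 0 0 0")

```text
clock: 10.05
tcp_pos: [0.5269, -0.2739, 0.2447]
orientation: [-1.226, -2.892, -0.001]
contact_force: [-0.1, 0.1, -3.0]
grip_width: 0.0235
gripper_force: 59.8
```

>>> arm_command(plan="0 0 0.004 0; 0 0 0.005 0; 0 0 0.005 0; 0 0 0.003 0; 0 0 0.003 0; 0 0 0.003 0; 0 0 0.002 0; 0 0 0.002 0; 0 0 0 0; 0 0 0 0; 0 0 0 0")

```text
clock: 11.42
tcp_pos: [0.5271, -0.2743, 0.2178]
orientation: [1.227, 2.892, 0.0]
contact_force: [0.4, -0.8, -3.5]
grip_width: 0.0232
gripper_force: 59.8
```

```bash
cat >> h.py <<'E'
def st():
    th=np.radians(-46.1);ex=np.array([np.cos(th),np.sin(th),0]);ey=np.array([-ex[1],ex[0],0]);c=np.array([.5345,-.2678,0])
    o=r.get_obs();t=o['tcp_pos']-c;F=o['contact_force'];m=o['moment'];A=np.array([ex,ey,[0,0,1]])
    print('rail xyz',(A@t).round(4),'F',(A@F).round(2),'M',(A@m).round(3),'w',round(float(o['grip_width']),4),'t',round(float(o['clock']),2))
E
python3 -c "
from h import *
st();go([.5,-.2,.2])"
```

```text
rail xyz [-0.0004 -0.0099  0.2178] F [ 0.81 -0.24 -3.5 ] M [ 0.042 -0.023 -0.004] w 0.0232 t 11.43
tcp [ 0.5271 -0.2743  0.2178] heading x 134.02 z [ 2.e-04 -1.e-04 -1.e+00] shift [0.0723 0.0322 0.0178] j [-0.18  0.45  0.74  1.82 -0.36  1.01  1.47] t 11.43
```

>>> arm_command(plan="0 0 0.001 0; 0 0 0.001 0; 0 0 0.001 0; 0 0 0.001 0; 0 0 0 0; 0 0 0 0")

```text
clock: 12.18
tcp_pos: [0.5271, -0.2743, 0.2138]
orientation: [1.227, 2.892, 0.0]
contact_force: [-0.2, 0.6, -2.3]
grip_width: 0.0233
gripper_force: 59.8
```

```bash
python3 -c "
from h import *
st()"
```

```text
rail xyz [-0.0005 -0.0099  0.2138] F [-0.58  0.22 -2.28] M [ 0.02   0.149 -0.012] w 0.0233 t 12.18
```

>>> arm_command(plan="0 0 0.001 0; 0 0 0 0; 0 0 0 0; 0 0 0 0")

```text
clock: 12.68
tcp_pos: [0.5271, -0.2743, 0.2128]
orientation: [1.227, 2.892, 0.0]
contact_force: [-1.2, 0.7, 0.0]
grip_width: 0.0233
gripper_force: 59.9
```

```bash
python3 -c "
from h import *
st()"
```

```text
rail xyz [-0.0004 -0.0099  0.2128] F [-1.37 -0.39  0.  ] M [-0.038  0.238 -0.012] w 0.0233 t 12.68
```

>>> arm_command(plan="0.001 0 0 0; 0 0.001 0 0; 0 0.0015 0 0; 0 0.0015 0 0; 0 0.0015 0 0; 0 0.0015 0 0; 0 0.0015 0 0; 0 0.0015 0 0; 0 0 0 0")

```text
clock: 13.8
tcp_pos: [0.5338, -0.2663, 0.2127]
orientation: [1.226, 2.892, 0.0]
contact_force: [-0.7, -0.2, -0.5]
grip_width: 0.0234
gripper_force: 60.1
```

```bash
python3 -c "
from h import *
st()"
```

```text
rail xyz [-0.0016  0.0005  0.2127] F [-0.34 -0.64 -0.45] M [-0.292  0.058  0.032] w 0.0234 t 13.8
```

>>> arm_command(plan="0 0.0015 0 0; 0 0.0015 0 0; 0 0.0015 0 0; 0 0.0015 0 0; 0 0.0015 0 0; 0 0.0015 0 0; 0 0.0015 0 0; 0 0.0015 0 0; 0 0 0 0")

```text
clock: 14.92
tcp_pos: [0.5424, -0.258, 0.2127]
orientation: [1.226, 2.892, 0.0]
contact_force: [-0.4, -0.6, -1.2]
grip_width: 0.023
gripper_force: 60.1
```

```bash
python3 -c "
from h import *
st()"
```

```text
rail xyz [-0.0015  0.0125  0.2127] F [ 0.16 -0.71 -1.2 ] M [-0.33  -0.033 -0.061] w 0.023 t 14.93
```

>>> arm_command(plan="0 0.001 0 0; 0 0.001 0 0; 0 0 0 0")

```text
clock: 15.3
tcp_pos: [0.5437, -0.2568, 0.2127]
orientation: [-1.227, -2.892, -0.0]
contact_force: [-0.6, -1.3, -0.2]
grip_width: 0.0236
gripper_force: 60.1
```

```bash
python3 -c "
from h import *
st()"
```

```text
rail xyz [-0.0016  0.0143  0.2127] F [ 0.55 -1.34 -0.16] M [-0.391 -0.053  0.004] w 0.0236 t 15.3
```

>>> arm_command(plan="0 0.001 0 0; 0 0.001 0 0; 0 0 0 0")

```text
clock: 15.68
tcp_pos: [0.5452, -0.2553, 0.2127]
orientation: [1.227, 2.892, 0.0]
contact_force: [-0.3, -0.9, 0.4]
grip_width: 0.0233
gripper_force: 60.0
```

```bash
python3 -c "
from h import *
st()"
```

```text
rail xyz [-0.0016  0.0164  0.2127] F [ 0.39 -0.84  0.44] M [-0.406 -0.042  0.018] w 0.0233 t 15.68
```

>>> arm_command(plan="0 0.001 0 0; 0 0 0 0; 0 0 0 0")

```text
clock: 16.05
tcp_pos: [0.5459, -0.2542, 0.2123]
orientation: [-1.226, -2.892, -0.001]
contact_force: [-0.7, 0.5, -3.1]
grip_width: 0.0235
gripper_force: 59.8
```

```bash
python3 -c "
from h import *
st()"
```

```text
rail xyz [-0.0019  0.0176  0.2123] F [-0.84 -0.18 -3.07] M [-0.     0.038 -0.006] w 0.0235 t 16.05
```

>>> arm_command(plan="0 0.001 0 0; 0 0 0 0; 0 0 0 0")

```text
clock: 16.42
tcp_pos: [0.5465, -0.2541, 0.2127]
orientation: [-1.227, -2.892, -0.0]
contact_force: [1.1, 0.3, -3.8]
grip_width: 0.0233
gripper_force: 59.8
```

```bash
python3 -c "
from h import *
st()"
```

```text
rail xyz [-0.0016  0.0182  0.2127] F [ 0.54  1.05 -3.79] M [-0.063  0.001 -0.017] w 0.0233 t 16.43
```

>>> arm_command(plan="0 0.001 0 0; 0 0 0 0; 0 0 0 0")

```text
clock: 16.8
tcp_pos: [0.5472, -0.2534, 0.2127]
orientation: [-1.227, -2.892, 0.0]
contact_force: [-0.3, 0.3, -3.6]
grip_width: 0.0232
gripper_force: 59.8
```

```bash
python3 -c "
from h import *
st()"
```

```text
rail xyz [-0.0016  0.0191  0.2127] F [-0.41 -0.06 -3.59] M [ 0.028  0.007 -0.056] w 0.0232 t 16.8
```

The leg dropped free at Y≈17.5: the load went back to the full hanging weight and the moment vanished. I'm now near the notch centre, so I lower it in.

>>> arm_command(plan="0 0 0.001 0; 0 0 0.001 0; 0 0 0.001 0; 0 0 0.001 0; 0 0 0.001 0; 0 0 0.001 0; 0 0 0 0; 0 0 0 0")

```text
clock: 17.8
tcp_pos: [0.5473, -0.2534, 0.2067]
orientation: [1.227, 2.892, -0.0]
contact_force: [0.1, -0.4, -2.8]
grip_width: 0.0234
gripper_force: 59.8
```

```bash
python3 -c "
from h import *
st()"
```

```text
rail xyz [-0.0015  0.0191  0.2067] F [ 0.36 -0.16 -2.79] M [-0.037  0.027  0.002] w 0.0234 t 17.8
```

>>> arm_command(plan="0 0 0.001 0; 0 0 0.001 0; 0 0 0.001 0; 0 0 0 0; 0 0 0 0")

```text
clock: 18.42
tcp_pos: [0.5472, -0.2534, 0.2038]
orientation: [1.227, 2.892, 0.0]
contact_force: [-0.9, 0.2, -1.5]
grip_width: 0.023
gripper_force: 59.8
```

```bash
python3 -c "
from h import *
st()"
```

```text
rail xyz [-0.0015  0.0191  0.2038] F [-0.75 -0.47 -1.54] M [0.009 0.061 0.072] w 0.023 t 18.43
```

>>> arm_command(plan="0 0 0.001 0; 0 0 0.0005 0; 0 0 0 0; 0 0 0 0", grip_force=20)

```text
clock: 18.92
tcp_pos: [0.5473, -0.2535, 0.2023]
orientation: [1.227, 2.892, 0.0]
contact_force: [-0.4, 0.7, -0.4]
grip_width: 0.0233
gripper_force: 60.0
```

```bash
python3 -c "
from h import *
st()"
```

```text
rail xyz [-0.0015  0.0191  0.2023] F [-0.81  0.24 -0.42] M [-0.034  0.242  0.04 ] w 0.0233 t 18.93
```

>>> arm_command(plan="0 0 0 0; 0 0 0 0; 0 0 0 0; 0 0 0 0; 0 0 0 0; 0 0 0 0", hand=-1)

```text
clock: 19.68
tcp_pos: [0.5472, -0.2534, 0.2022]
orientation: [1.227, 2.892, 0.0]
contact_force: [1.0, 0.4, 0.2]
grip_width: 0.0855
gripper_force: 0.0
```

>>> arm_command(plan="0 0 -0.01 0; 0 0 -0.02 0; 0 0 -0.03 0; 0 0 -0.03 0; 0 0 -0.03 0; 0 0 -0.02 0; 0 0 0 0; 0 0 0 0")

```text
clock: 20.68
tcp_pos: [0.5469, -0.2532, 0.342]
orientation: [-1.227, -2.892, -0.0]
contact_force: [-1.1, -0.6, -0.5]
grip_width: 0.0854
gripper_force: 0.0
```

Run:
```python
from h import *
st()
th=np.radians(-46.1);ex=np.array([np.cos(th),np.sin(th)]);ey=np.array([-ex[1],ex[0]]);c=np.array([.5345,-.2678])
ims=[]
for n,sl in(('wrist',np.s_[:, :]),('scene',np.s_[210:360,350:510])):
    rgb,P=cam(n); ims.append(cv2.resize(rgb[sl],None,fx=.625 if n=='wrist' else 2.4,fy=.625 if n=='wrist' else 2.4))
    q=P[np.isfinite(P[...,0])];X=(q[:,:2]-c)@ex;Y=(q[:,:2]-c)@ey-.019;z=q[:,2]
    for lo,hi in((.215,.24),(.168,.184),(.055,.075)):
        k=(abs(X)<.045)&(abs(Y)<.035)&(z>lo)&(z<hi)
        if k.sum()>9: print(n,lo,k.sum(),'X',np.percentile(X[k],[3,50,97]).round(4),'Y',np.percentile(Y[k],[3,50,97]).round(4),'z',np.percentile(z[k],[5,50,95]).round(4))
h=max(i.shape[0] for i in ims);ims=[cv2.copyMakeBorder(i,0,h-i.shape[0],0,0,0) for i in ims]
o=np.hstack(ims);print(o.shape);cv2.imwrite('pics/fin.png',o[...,::-1])
```

```text
rail xyz [-0.0019  0.0191  0.342 ] F [-0.35 -1.23 -0.48] M [-0.05   0.036 -0.037] w 0.0854 t 20.68
wrist 0.215 1177 X [-0.0135 -0.0037  0.0088] Y [-0.0105  0.0008  0.0114] z [0.2209 0.2264 0.2288]
wrist 0.168 465 X [-0.0262 -0.0197 -0.0129] Y [-0.0088  0.0001  0.0098] z [0.1737 0.1784 0.1803]
wrist 0.055 312 X [-0.0256 -0.0118 -0.0029] Y [-0.0204  0.0028  0.0219] z [0.0556 0.0595 0.063 ]
scene 0.215 97 X [-0.0122 -0.002   0.0093] Y [-0.0144 -0.0059  0.01  ] z [0.2174 0.2249 0.2282]
scene 0.168 77 X [-0.025  -0.0143  0.0083] Y [-0.0133 -0.0087  0.0073] z [0.1711 0.1768 0.1835]
scene 0.055 112 X [-0.0241 -0.0074  0.0034] Y [-0.0237 -0.0083  0.015 ] z [0.0563 0.0623 0.0686]
(360, 784, 3)
```

View pics/fin.png

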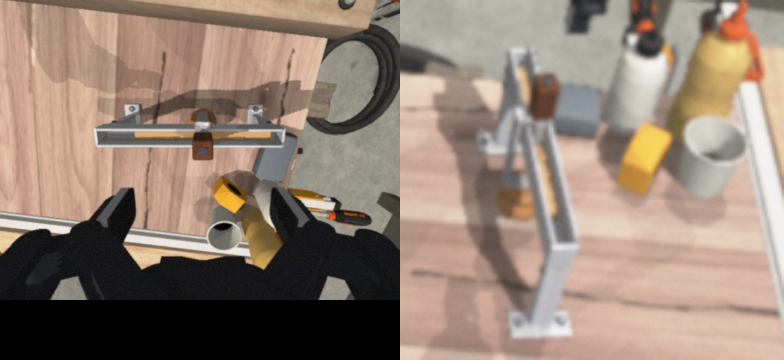

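The hanger hangs upright: grip at wrist (203,148), foot under the channel. Its top is at about 0.227 m, as expected with the leg fully down in the notch. The bystanders haven't moved.

```bash
python3 -c "
from h import *
print(ticket.hand_in())"
```

```text
the job is handed in; nothing more can be done
None
```

The hanger now hangs upright on the rail with its leg fully down in the notch (found by feel at about rail y = +19 mm) and released; contact readings stayed at a few newtons, the loose things around it were left alone, and I handed the job in at about 21 s, though no verdict was returned.

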